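Swing a strainer plumb in the fingers and hang it in the slotted rack

ROBOT

A 6-joint arm with a two-finger parallel gripper is mounted at the origin on the work surface. World frame = base frame: x ahead of the robot, y to its left, z up, the work surface at z = 0. Lengths are in m, angles in rad, forces in N, time in s.
With the tool pointing down it reaches from about 0.325 to 0.9 m from the base axis. Payload 6.1 kg.
Tool frame: the origin (TCP) lies midway between the tips of the shut fingers; the grasp point (between the pads) lies 19 mm behind it; z points along the fingers, y is the line along which they close (so a half turn about z gives the same grasp; the last joint's range is limited). The gripper opens to 85 mm and grips with 20 to 120 N. Pads are 22 mm wide; open, the fingers measure 114 mm over their backs; the gripper's body (76 mm by 85 mm) begins 54 mm behind the grasp point. The pads swing forward as they close: fully open they stand 13 mm farther back than shut.
Start: joints at [1.174, 0.22, 1.526, -0, 1.395, -0.126], TCP at [0.167, 0.602, 0.231] pointing down, gripper open.
Joint ranges: [-2.98, 2.98], [-0.91, 2.08], [0.09, 2.57], [-1.24, 4.39], [0.2, 2.65], [-2.68, 2.68]. Speed limits (rad/s): [2.57, 2.57, 3.01, 3.14, 3.14, 3.14].

INTERFACE

Orientations are given as a unit quaternion [w, x, y, z].
In Python, from workcell import sense, get_image, hand_in, boxes_of, pinpoint gives the robot as it stands. The module is installed in compiled form; this text tells all that it offers.
- The arm moves only by the tool step_arm, never from a script. Its argument "moves" is a list of rows, each an object with "delta_rot": the turn, a rotation vector about the tool's x, y, z in degrees, a list of three; "linear": the shift along the tool's x, y, z in m, a list of three; "claw": the gripper command: -1 is shut, 1 is fully open, values between are in proportion. In form: [{"delta_rot": [wx, wy, wz], "linear": [dx, dy, dz], "claw": claw}, ...]. A call has 1 to 10 rows; each row is the pose to reach, as a shift and turn from the pose commanded when the call began, along the tool's axes at that moment; what a row does not reach only later rows make up. A row lasts 1/8 s, in which the tool goes at most 62.5 mm and 10.7 degrees, less where a joint would pass 70% of its speed; a pose out of reach is approached as far as the arm can. A call with a gripper value outside its range is refused whole. The fingers move at their own pace and stop on an object; the grip force is fixed at half the most. Time passes only in rows, so rows that repeat a pose let the fingers close. It gives the time, the measured TCP pose, the force, the opening and the grip force at its end, in the units of the state.
- sense(): the state, without advancing time (a new reading comes with each control period).
- get_image(name): name is "scene" or "top" or "wrist"; returns a dict with "frame" (384x512x3 uint8, red, green, blue), "mtx" (3x3 intrinsics, pixels), "k1" (the pictures are not rectified: a ray, as slopes to the right and down, at radius r is drawn at 1 + k1 r^2 times it, then the intrinsics apply), "pose" (4x4, takes a point from camera to world coordinates). Camera axes: x right, y down, z forward; pixel columns grow to the right and rows downward; lengths in m; the calibration is good to about 2 mm. A picture is of the moment at which its call begins. There is no depth.
- hand_in(): hands the job in; it is judged then, once.
Trained networks look in a picture, given as the dict that the camera call returned (one of the last four; its "shot" number tells which), for a name from the list of things; names that differ only in an ending like _2 or _b are one class to them, and where a whole thing is asked for, a point or a joint stands for the part that bears it (a point fixed in the world has none). Each returns a list of dicts, best first, with "score" (0 to 1); they miss things now and then, are a little off and sometimes report something else, mostly with a low value. They report only what shows in the picture. A call takes as long as a camera call.
- boxes_of(picture, target): "box" ([left, top, right, bottom] in pixels, round what is visible of it).
- pinpoint(picture, target): "position" ([column, row] in pixels: a listed point, or the origin of a listed thing).
The state is a dict: "clock": time; "joint_positions": joint angles; "joint_vel": joint speeds; "tau": joint torques, N m; "tcp_pos": TCP position; "ee_rot": TCP orientation; "ft_force": force on the tool from outside, world axes, zero at the start; "ft_torque": the same for the moment, N m; "opening": finger opening in m; "finger_force": force on a finger pad.
Only numpy, scipy, OpenCV 4.12 (cv2) and the standard library are available. Lean on these libraries where they do the work, as an engineer would, in place of code of your own. Each camera call takes 0.05 s, during which the arm holds its last target. There are 200 camera calls.

TASK

Put the little strainer away: pinch it at the end of its handle and lift it level off its porcelain rest, then ease your grip until the bowl swings down and it hangs straight, and grip it firmly again. Hang it by its steel collar in the free slot of the wooden rack, the one with the drip dish under it: lower it until the collar sits well in on the top board before letting go. Leave the chopsticks and everything else on the table alone.

Things in the scene. Friction and masses are not known exactly. Their poses are not given: they have to be found in the camera images.
- strainer: Stainless strainer, 269 mm long, about 190 g. Origin on the handle axis at the lower face of the steel collar (30 mm diameter, 4 mm thick). +x runs from there along the handle to its end (x = 92 mm), -x along the 7 mm round shank to the bowl; z points out of the bowl's open side; y is across. Handle 15 mm wide (y). It starts level, bowl mouth up, the handle axis 25 mm above the table.
- strainer_grip (a point): Centre of the square wooden block at the end of the strainer's handle, 84 mm from the collar: 20 mm wide (y), 16 mm long (x), 13 mm thick (z). Pinched hard across its 20 mm (50 N or more a finger) it stays level; below some 30 to 40 N it begins to turn between the fingers, at 5 N it hangs nearly plumb, under about 2 N it slips out. Its centre of mass lies some 170 mm towards the bowl.
- strainer_bowl (a point): Centre of the mouth of the strainer's bowl, 141 mm from the collar and 225 mm from the grip block, 5 mm to the +z side of the handle axis. The bowl is 72 mm across and 30 mm deep, on the -z side of this point.
- rack: Wooden rack, fixed, front to -x. Origin under the middle of the rack; 300 mm wide (y). Top board: upper face 205 mm above the table, 14 mm thick, from x = -40 to +50 mm. Four slots 14 mm wide at y = -99, -33, 33, 99 mm, cut 45 mm deep (x) from its front edge. Open back: a rail at x = 50 to 64 mm, 185 to 230 mm up, on two end stiles. Base board 12 mm thick. Three slots hold a pair of chopsticks, upright, tops 245 mm above the table.
- drip_dish: Small blue dish 58 mm across and 6 mm high on the rack's base board, fixed under the free slot. Origin under its centre, axes as the rack's: the slot's centre line is at y = 0, its front mouth at x = -26 mm, its inner end at x = +19 mm; the upper face of the top board is at z = 193 mm.
- spoon_rest: White porcelain rest 28 x 50 mm, 31 mm high, with a notch holding the strainer's shank just beside the collar. Origin under its centre.
- teacup: White porcelain teacup, 76 mm across, 62 mm high. Origin under its centre.
- rolling_pin: Stout wooden rolling pin, 42 mm thick and 264 mm long along its y, lying on the table. Origin at its centre.
- dumpling_mold: Green plastic dumpling mold lying open, 224 mm long (y), 84 mm wide, 18 mm high. Origin under its centre.
- saucer: Blue saucer, 100 mm across, 20 mm high. Origin under its centre.
- soy_bottle: Amber glass soy sauce bottle, 62 mm across, 190 mm high. Origin under its centre.
- chopsticks0: Black chopstick pair standing in a slot of the rack, fixed. Origin at its foot, on the base board.
- chopsticks1: Pale bamboo chopstick pair standing in a slot of the rack, fixed. Origin at its foot, on the base board.
- chopsticks2: Red chopstick pair standing in a slot of the rack, fixed. Origin at its foot, on the base board.

How it is judged:
On the way, in this order (a step that is already met when the one before it is completed fails the run):
1. the strainer is held up in the fingers, clear of the table, its handle still about level (within 28 degrees), bowl at least 100 mm up (height (world z) of strainer_bowl above 0.1 m and angle between strainer's own x axis and vertical between 1.08 and 2.06 rad and contact force between the fingers and strainer above 1 N), for 0.2 s.
2. the strainer hangs straight down from the fingers (within 12 degrees of vertical, bowl lowest), still, clear of the table, gripped firmly again (over 30 N, both fingers together) (angle between strainer's own x axis and vertical below 0.21 rad and height (world z) of strainer_bowl above 0.05 m and angular speed of strainer below 0.5 rad/s and contact force between the fingers and strainer above 30 N), for 0.2 s.
3. still in the fingers, the strainer's collar is set down on the top board well inside the slot over the dish (within 6 mm of the board) (x of strainer in the frame of drip_dish between -0.015 and 0.02 m and y of strainer in the frame of drip_dish between -0.009 and 0.009 m and z of strainer in the frame of drip_dish between 0.188 and 0.199 m and contact force between the fingers and strainer above 0.5 N), for 0.1 s.
At the end, for the whole second after the job is handed in: The strainer hangs at rest, but for a slight sway, in the free slot, the one over the drip dish, within 10 degrees of vertical: its collar sits on the top board (within 4 mm), on the slot's centre line within 9 mm and at least 11 mm in from the front edge (x of strainer in the frame of drip_dish between -0.015 and 0.02 m and y of strainer in the frame of drip_dish between -0.009 and 0.009 m and z of strainer in the frame of drip_dish between 0.188 and 0.197 m and angle between strainer's own x axis and vertical below 0.17 rad and linear speed of strainer below 0.02 m/s and angular speed of strainer below 1 rad/s); the robot touches nothing.
It fails at once if the strainer or the robot bumps the chopsticks with over 8 N (contact force between any of strainer, the fingers, the arm and chopsticks0 above 8 N or contact force between any of strainer, the fingers, the arm and chopsticks1 above 8 N or contact force between any of strainer, the fingers, the arm and chopsticks2 above 8 N).
It fails at once if the teacup, rolling pin, mold, saucer or bottle is pushed over 30 mm or knocked over, or the porcelain rest is dragged over 50 mm (distance of any of teacup, rolling_pin, dumpling_mold, saucer, soy_bottle from where it was at the start of the episode above 0.03 m or distance of spoon_rest from where it was at the start of the episode above 0.05 m or angle between any of teacup, soy_bottle's own z axis and vertical above 0.5 rad).
It also fails if it takes over 61 s, if anything falls off the work surface, if the arm or the gripper's body presses on something with over 40 N, if the wrist force passes 120 N, or if a joint passes its speed limit or range.

## Working session

There is one attempt and no reset: what is moved stays moved. The work goes in short steps, Python scripts to look and compute and a tool call to move; the robot and the scene stay as the last step left them, time stands still between calls to the robot, and variables do not carry over. Pictures are saved under pics/ and viewed, at most 10 in all, crops included, and the job is handed in when it is done.

Besides the shell and the picture viewer there is one more tool, called by a JSON object that holds its "method" and its "body". step_arm: Moves the arm, as the interface text tells. Its arguments: {"type":"object","properties":{"moves":{"type":"array"}},"required":["moves"]}

```bash
mkdir -p pics; cat > h.py <<'E'
import numpy as np, cv2
from scipy.spatial.transform import Rotation as R
from workcell import sense, get_image, hand_in, boxes_of, pinpoint
def save(p,n): cv2.imwrite(f'pics/{n}.png',p['frame'][:,:,::-1])
def ray(p,uv):
    K=p['mtx']; d=np.array([(uv[0]-K[0][2])/K[0][0],(uv[1]-K[1][2])/K[1][1]]); s=d.copy()
    for _ in range(20): s=d/(1+p['k1']*(s@s))
    T=np.array(p['pose']); v=T[:3,:3]@np.array([*s,1]); return T[:3,3],v/np.linalg.norm(v)
def atz(p,uv,z):
    o,v=ray(p,uv); return o+v*(z-o[2])/v[2]
def tri(rs):
    A=0;b=0
    for o,v in rs:
        M=np.eye(3)-np.outer(v,v); A=A+M; b=b+M@o
    return np.linalg.solve(A,b)
def proj(p,X):
    T=np.array(p['pose']); c=T[:3,:3].T@(np.array(X)-T[:3,3]); s=c[:2]/c[2]; s=s*(1+p['k1']*(s@s)); K=p['mtx']
    return np.array([K[0][0]*s[0]+K[0][2],K[1][1]*s[1]+K[1][2]])
def tool():
    s=sense(); q=s['ee_rot']; return np.array(s['tcp_pos']),R.from_quat([q[1],q[2],q[3],q[0]])
E
python3 - <<'E'
from h import *
np.set_printoptions(precision=4,suppress=True)
P={n:get_image(n) for n in('scene','top')}
for n in P: save(P[n],n+'0')
Z=dict(strainer=.025,strainer_grip=.025,strainer_bowl=.03,rack=0,drip_dish=.012,spoon_rest=0,teacup=0,rolling_pin=.021,soy_bottle=0,saucer=0,dumpling_mold=0,chopsticks0=.012,chopsticks1=.012,chopsticks2=.012)
for t,z in Z.items():
    rs=[]
    for n in P:
        r=pinpoint(P[n],t)
        if r: 
            print(t,n,r[0]['score'],np.array(r[0]['position']),atz(P[n],r[0]['position'],z)); rs.append(ray(P[n],r[0]['position']))
    if len(rs)==2: print('   tri',tri(rs))
print(tool()[0],tool()[1].as_matrix(), sense()['clock'])
E
```

```text
strainer scene 0.83 [338.2 188.2] [0.5472 0.2557 0.025 ]
strainer top 0.96 [163.1 172.3] [0.5462 0.2503 0.025 ]
   tri [0.5468 0.2532 0.0243]
strainer_grip scene 0.92 [328.  163.9] [0.4499 0.2469 0.025 ]
strainer_grip top 0.89 [161.9 200.4] [0.4656 0.2499 0.025 ]
   tri [0.4632 0.2437 0.0427]
strainer_bowl scene 0.79 [354.7 227.7] [0.6915 0.2666 0.03  ]
strainer_bowl top 0.56 [158.2 123.3] [0.6885 0.2698 0.03  ]
   tri [0.6894 0.2693 0.0261]
rack scene 0.89 [218.7 224.7] [ 0.6122 -0.1187  0.    ]
rack top 0.94 [288.6 152.6] [ 0.6153 -0.1089  0.    ]
   tri [ 0.6145 -0.1136  0.0031]
drip_dish scene 0.81 [185.5 228.4] [ 0.6187 -0.2148  0.012 ]
spoon_rest scene 0.67 [340.  201.4] [0.5797 0.2572 0.    ]
spoon_rest top 0.72 [162.8 168.6] [0.5617 0.257  0.    ]
   tri [ 0.5661  0.2631 -0.022 ]
teacup scene 0.8 [399.6 219.3] [0.6653 0.4163 0.    ]
teacup top 0.91 [109.6 127.5] [ 0.6819  0.4183 -0.    ]
   tri [0.6758 0.4093 0.0197]
rolling_pin scene 0.86 [375.3 143.9] [0.3848 0.4234 0.021 ]
rolling_pin top 0.72 [ 96.3 232.4] [0.3735 0.4284 0.021 ]
   tri [0.3738 0.4315 0.0079]
soy_bottle sc
[... 325 characters left out ...]
 0.3473 -0.3343  0.    ]
dumpling_mold top 0.91 [371.8 242.1] [ 0.3588 -0.3463  0.    ]
   tri [ 0.3584 -0.3366  0.0147]
chopsticks0 scene 0.58 [253.1 207.6] [ 0.5741 -0.011   0.012 ]
chopsticks0 top 0.68 [279.  162.2] [ 0.5837 -0.0804  0.012 ]
   tri [ 0.5834 -0.0459  0.0347]
chopsticks1 scene 0.58 [253.1 207.6] [ 0.5741 -0.011   0.012 ]
chopsticks1 top 0.68 [279.  162.2] [ 0.5837 -0.0804  0.012 ]
   tri [ 0.5834 -0.0459  0.0347]
chopsticks2 scene 0.58 [253.1 207.6] [ 0.5741 -0.011   0.012 ]
chopsticks2 top 0.68 [279.  162.2] [ 0.5837 -0.0804  0.012 ]
   tri [ 0.5834 -0.0459  0.0347]
[0.1672 0.6022 0.2313] [[-0.9636  0.2675 -0.    ]
 [ 0.2675  0.9636 -0.    ]
 [-0.     -0.     -1.    ]] 1.5
```

View pics/scene0.png

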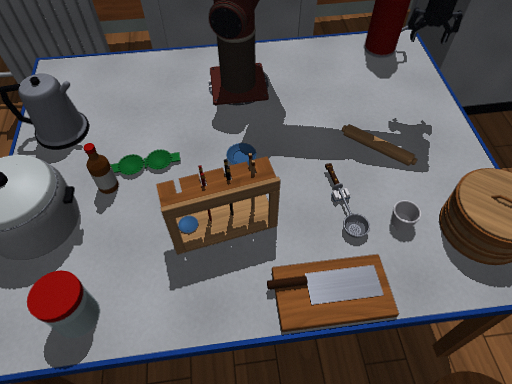

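View pics/top0.png

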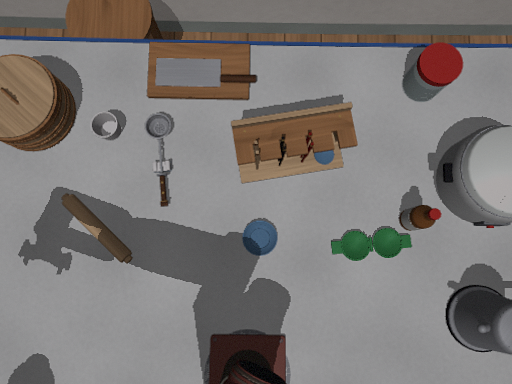

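The scene picture shows the rack with its free slot at about (178,187) over the blue dish (188,225), and the strainer with its handle end near (328,164), its collar at (338,188) and its bowl at (355,228). The top picture agrees: grip block (163,203), bowl (158,124), free slot (336,140), and the rack front faces the robot with a yaw of about 8°. I'll go above the grip block now and look from close by.

{"method": "step_arm", "body": {"moves": [{"delta_rot":[0,0,-21.8],"linear":[-0.381,-0.267,0.04],"claw":1},{"delta_rot":[0,0,-21.8],"linear":[-0.381,-0.267,0.04],"claw":1},{"delta_rot":[0,0,-21.8],"linear":[-0.381,-0.267,0.04],"claw":1},{"delta_rot":[0,0,-21.8],"linear":[-0.381,-0.267,0.04],"claw":1},{"delta_rot":[0,0,-21.8],"linear":[-0.381,-0.267,0.04],"claw":1},{"delta_rot":[0,0,-21.8],"linear":[-0.381,-0.267,0.04],"claw":1},{"delta_rot":[0,0,-21.8],"linear":[-0.381,-0.267,0.04],"claw":1},{"delta_rot":[0,0,-21.8],"linear":[-0.381,-0.267,0.04],"claw":1},{"delta_rot":[0,0,-21.8],"linear":[-0.381,-0.267,0.04],"claw":1},{"delta_rot":[0,0,-21.8],"linear":[-0.381,-0.267,0.04],"claw":1}]}}

```text
clock: 2.75
tcp_pos: [0.4626, 0.2433, 0.1913]
ee_rot: [-0.0, -0.055, 0.999, 0.0]
ft_force: [0.4, -0.3, 0.0]
opening: 0.0853
finger_force: 0.0
```

```bash
python3 - <<'E'
from h import *
np.set_printoptions(precision=4,suppress=True)
p=get_image('wrist'); save(p,'w1')
for t,z in dict(strainer=.025,strainer_grip=.025,strainer_bowl=.03).items():
    for r in pinpoint(p,t)[:2]: print(t,r['score'],np.array(r['position']),atz(p,r['position'],z))
x,r=tool(); print(x,r.as_matrix(),np.array(p['pose']))
E
```

```text
strainer 0.96 [256.8 236.9] [0.5398 0.2525 0.025 ]
strainer 0.32 [14.6 52. ] [ 0.3656 -0.0081  0.025 ]
strainer_grip 0.91 [258.3 172.2] [0.4606 0.2454 0.025 ]
strainer_bowl 0.84 [258.9 334.3] [0.6793 0.2707 0.03  ]
strainer_bowl 0.29 [357. 322.] [0.6454 0.3962 0.03  ]
[0.4623 0.244  0.1914] [[-0.9938 -0.1113  0.0001]
 [-0.1113  0.9938  0.0002]
 [-0.0001  0.0002 -1.    ]] [[-0.1102  0.9483  0.2976  0.3858]
 [ 0.9939  0.105   0.0336  0.2354]
 [ 0.0006  0.2995 -0.9541  0.3336]
 [ 0.      0.      0.      1.    ]]
```

View pics/w1.png

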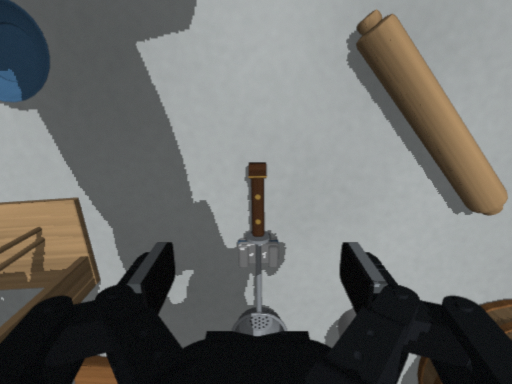

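The wrist picture shows the block at (258,171), the handle running straight down the image to the collar on its rest at (257,238), and the fingers well clear on both sides. I'll descend and pinch.

{"method": "step_arm", "body": {"moves": [{"delta_rot":[0,0,0],"linear":[0.001,0.001,0.06],"claw":0.2},{"delta_rot":[0,0,0],"linear":[0.001,0.001,0.12],"claw":0.2},{"delta_rot":[0,0,0],"linear":[0.001,0.001,0.16],"claw":0.2},{"delta_rot":[0,0,0],"linear":[0.001,0.001,0.184],"claw":0.2},{"delta_rot":[0,0,0],"linear":[0.001,0.001,0.184],"claw":0.2},{"delta_rot":[0,0,0],"linear":[0.001,0.001,0.184],"claw":-1},{"delta_rot":[0,0,0],"linear":[0.001,0.001,0.184],"claw":-1},{"delta_rot":[0,0,0],"linear":[0.001,0.001,0.184],"claw":-1},{"delta_rot":[0,0,0],"linear":[0.001,0.001,0.184],"claw":-1}]}}

```text
clock: 4.08
tcp_pos: [0.463, 0.2444, 0.0084]
ee_rot: [0.001, -0.055, 0.998, 0.0]
ft_force: [1.3, 1.0, 1.5]
opening: 0.0186
finger_force: 58.6
```

{"method": "step_arm", "body": {"moves": [{"delta_rot":[0,0,0],"linear":[0,0,-0.01],"claw":-1},{"delta_rot":[0,0,0],"linear":[0,0,-0.03],"claw":-1},{"delta_rot":[0,0,0],"linear":[0,0,-0.06],"claw":-1},{"delta_rot":[0,0,0],"linear":[0,0,-0.1],"claw":-1},{"delta_rot":[0,0,0],"linear":[0,0,-0.15],"claw":-1},{"delta_rot":[0,0,0],"linear":[0,0,-0.2],"claw":-1},{"delta_rot":[0,0,0],"linear":[0,0,-0.25],"claw":-1},{"delta_rot":[0,0,0],"linear":[0,0,-0.3],"claw":-1},{"delta_rot":[0,0,0],"linear":[0,0,-0.34],"claw":-1},{"delta_rot":[0,0,0],"linear":[0,0,-0.36],"claw":-1}]}}

```text
clock: 5.32
tcp_pos: [0.4617, 0.2438, 0.3696]
ee_rot: [0.001, -0.055, 0.999, 0.0]
ft_force: [-0.7, 0.3, -1.4]
opening: 0.0185
finger_force: 58.7
```

```bash
python3 - <<'E'
from h import *
np.set_printoptions(precision=4,suppress=True)
p={n:get_image(n) for n in('scene','top')}
for t in('strainer','strainer_grip','strainer_bowl'):
    q=[(p[n],pinpoint(p[n],t)) for n in p]
    print(t,[ (r[0]['score'],r[0]['position']) if r else None for _,r in q])
    if all(r for _,r in q): print(tri([ray(a,r[0]['position']) for a,r in q]))
s=sense();print(s['tcp_pos'],s['finger_force'],s['opening'],s['ft_force'])
save(p['scene'],'s2')
E
```

```text
strainer [(0.91, [362.2, 100.7]), (0.79, [124.1, 139.5])]
[0.5482 0.2554 0.3835]
strainer_grip [(0.75, [351.2, 76.6]), None]
strainer_bowl [(0.88, [388.1, 144.1]), (0.96, [121.1, 76.7])]
[0.6848 0.2724 0.3803]
[0.4611 0.2437 0.3651] 58.622737526893616 0.018444329766034828 [ 0.0887 -0.5389 -2.2486]
```

View pics/s2.png

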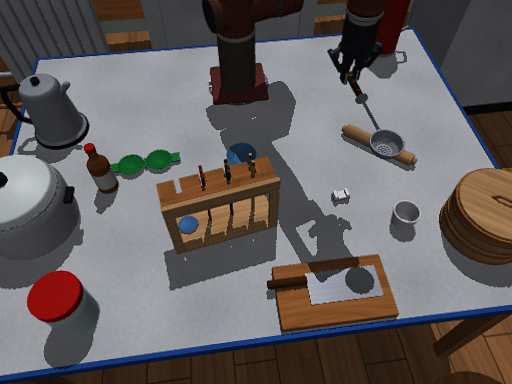

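The strainer is lifted level (collar and bowl both at about z 0.38), and its rest stays on the table at (341,195). Next I ease the grip bit by bit.

{"method": "step_arm", "body": {"moves": [{"delta_rot":[0,0,0],"linear":[0,0,0],"claw":-0.62},{"delta_rot":[0,0,0],"linear":[0,0,0],"claw":-0.62}]}}

```text
clock: 5.98
tcp_pos: [0.4617, 0.2439, 0.3669]
ee_rot: [-0.0, -0.055, 0.998, -0.0]
ft_force: [-0.3, 0.4, -1.9]
opening: 0.0184
finger_force: 58.6
```

{"method": "step_arm", "body": {"moves": [{"delta_rot":[0,0,0],"linear":[0,0,0],"claw":-0.58},{"delta_rot":[0,0,0],"linear":[0,0,0],"claw":-0.58}]}}

```text
clock: 6.22
tcp_pos: [0.4618, 0.2439, 0.3674]
ee_rot: [0.0, -0.055, 0.998, 0.0]
ft_force: [0.8, 0.5, -2.7]
opening: 0.0184
finger_force: 58.6
```

{"method": "step_arm", "body": {"moves": [{"delta_rot":[0,0,0],"linear":[0,0,0],"claw":-0.57},{"delta_rot":[0,0,0],"linear":[0,0,0],"claw":-0.57}]}}

```text
clock: 6.48
tcp_pos: [0.4618, 0.2439, 0.3674]
ee_rot: [0.0, -0.055, 0.998, 0.0]
ft_force: [-0.2, 0.3, -2.0]
opening: 0.0185
finger_force: 58.6
```

{"method": "step_arm", "body": {"moves": [{"delta_rot":[0,0,0],"linear":[0,0,0],"claw":-0.56},{"delta_rot":[0,0,0],"linear":[0,0,0],"claw":-0.56}]}}

```text
clock: 6.72
tcp_pos: [0.4618, 0.2439, 0.3673]
ee_rot: [0.0, -0.055, 0.998, 0.0]
ft_force: [-0.4, 0.0, -1.5]
opening: 0.0192
finger_force: 43.3
```

{"method": "step_arm", "body": {"moves": [{"delta_rot":[0,0,0],"linear":[0,0,0],"claw":-0.555},{"delta_rot":[0,0,0],"linear":[0,0,0],"claw":-0.555}]}}

```text
clock: 6.98
tcp_pos: [0.4619, 0.244, 0.3674]
ee_rot: [0.0, -0.055, 0.998, 0.0]
ft_force: [0.2, -0.2, -1.9]
opening: 0.0192
finger_force: 35.8
```

{"method": "step_arm", "body": {"moves": [{"delta_rot":[0,0,0],"linear":[0,0,0],"claw":-0.55},{"delta_rot":[0,0,0],"linear":[0,0,0],"claw":-0.55},{"delta_rot":[0,0,0],"linear":[0,0,0],"claw":-0.547},{"delta_rot":[0,0,0],"linear":[0,0,0],"claw":-0.547}]}}

```text
clock: 7.48
tcp_pos: [0.4617, 0.2439, 0.3673]
ee_rot: [-0.0, -0.055, 0.998, -0.0]
ft_force: [-0.1, 0.3, -2.9]
opening: 0.0195
finger_force: 23.4
```

{"method": "step_arm", "body": {"moves": [{"delta_rot":[0,0,0],"linear":[0,0,0],"claw":-0.543},{"delta_rot":[0,0,0],"linear":[0,0,0],"claw":-0.543},{"delta_rot":[0,0,0],"linear":[0,0,0],"claw":-0.54},{"delta_rot":[0,0,0],"linear":[0,0,0],"claw":-0.54}]}}

```text
clock: 7.98
tcp_pos: [0.4618, 0.2439, 0.3673]
ee_rot: [0.0, -0.055, 0.998, 0.0]
ft_force: [0.2, -0.2, -1.4]
opening: 0.0199
finger_force: 12.7
```

{"method": "step_arm", "body": {"moves": [{"delta_rot":[0,0,0],"linear":[0,0,0],"claw":-0.537},{"delta_rot":[0,0,0],"linear":[0,0,0],"claw":-0.537},{"delta_rot":[0,0,0],"linear":[0,0,0],"claw":-0.537}]}}

```text
clock: 8.35
tcp_pos: [0.4618, 0.2439, 0.3673]
ee_rot: [0.0, -0.055, 0.998, 0.0]
ft_force: [0.2, -0.2, -1.7]
opening: 0.0197
finger_force: 8.1
```

{"method": "step_arm", "body": {"moves": [{"delta_rot":[0,0,0],"linear":[0,0,0],"claw":-0.535},{"delta_rot":[0,0,0],"linear":[0,0,0],"claw":-0.535},{"delta_rot":[0,0,0],"linear":[0,0,0],"claw":-0.535},{"delta_rot":[0,0,0],"linear":[0,0,0],"claw":-0.535}]}}

```text
clock: 8.85
tcp_pos: [0.4618, 0.2439, 0.3673]
ee_rot: [0.0, -0.055, 0.998, -0.0]
ft_force: [0.1, -0.2, -1.9]
opening: 0.0197
finger_force: 5.0
```

```bash
cat > m.py <<'E'
from h import *
np.set_printoptions(precision=4,suppress=True)
p={n:get_image(n) for n in('scene','top')}
for t in('strainer','strainer_grip','strainer_bowl'):
    q=[(p[n],pinpoint(p[n],t)) for n in p]
    print(t,[ (r[0]['score'],r[0]['position']) if r else None for _,r in q])
    if all(r for _,r in q): print(tri([ray(a,r[0]['position']) for a,r in q]))
s=sense();print(s['tcp_pos'],s['finger_force'],s['opening'],s['ft_force'])
E
python3 m.py
```

```text
strainer [(0.59, [344.5, 101.5]), (0.76, [138.5, 185.2])]
[0.466  0.2448 0.3061]
strainer_grip [(0.63, [349.9, 72.2]), (0.59, [125.3, 184.2])]
[0.4546 0.2472 0.3917]
strainer_bowl [(0.98, [337.5, 145.7]), (0.89, [151.6, 186.5])]
[0.4856 0.2492 0.1536]
[0.4618 0.2439 0.3673] 5.0082678347826 0.020090065568356515 [ 0.6048  0.3818 -1.796 ]
```

{"method": "step_arm", "body": {"moves": [{"delta_rot":[0,0,0],"linear":[0,0,0],"claw":-0.534},{"delta_rot":[0,0,0],"linear":[0,0,0],"claw":-0.534},{"delta_rot":[0,0,0],"linear":[0,0,0],"claw":-0.534},{"delta_rot":[0,0,0],"linear":[0,0,0],"claw":-1},{"delta_rot":[0,0,0],"linear":[0,0,0],"claw":-1},{"delta_rot":[0,0,0],"linear":[0,0,0],"claw":-1},{"delta_rot":[0,0,0],"linear":[0,0,0],"claw":-1},{"delta_rot":[0,0,0],"linear":[0,0,0],"claw":-1}]}}

```text
clock: 10.25
tcp_pos: [0.4618, 0.2439, 0.3673]
ee_rot: [-0.0, -0.055, 0.998, 0.0]
ft_force: [0.0, -0.3, -2.2]
opening: 0.0183
finger_force: 58.6
```

```bash
cat >> m.py <<'E'
for t,z in dict(rack=0,drip_dish=.012).items():
    for n in p:
        for r in pinpoint(p[n],t)[:1]: print(t,n,r['score'],r['position'],atz(p[n],r['position'],z),boxes_of(p[n],t)[:1])
c=p['top']['frame'][85:205,215:375,::-1]; cv2.imwrite('pics/rack1.png',cv2.resize(c,None,fx=5,fy=5,interpolation=cv2.INTER_CUBIC))
E
python3 m.py
```

```text
strainer [(0.92, [346.4, 104.8]), (0.61, [139.2, 185.2])]
[0.4681 0.2487 0.2954]
strainer_grip [(0.69, [348.5, 76.1]), (0.84, [125.7, 184.6])]
[0.4551 0.2476 0.3807]
strainer_bowl [(0.89, [335.2, 145.4]), (0.62, [149.1, 187.8])]
[0.4815 0.2497 0.1518]
[0.4618 0.2439 0.3673] 58.553754687309265 0.01856586409956488 [ 0.378  -0.7707 -2.861 ]
rack scene 0.86 [217.5, 220.3] [ 0.5967 -0.121   0.    ] [{'box': [154.0, 154.9, 280.3, 253.2], 'score': 0.77}]
rack top 0.7 [98.4, 229.1] [0.3838 0.4307 0.    ] [{'box': [230.7, 99.7, 357.9, 182.0], 'score': 0.71}]
drip_dish scene 0.68 [188.7, 228.5] [ 0.6203 -0.2056  0.012 ] [{'box': [179.5, 218.6, 196.8, 235.8], 'score': 0.83}]
drip_dish top 0.76 [321.3, 156.1] [ 0.6036 -0.2029  0.012 ] [{'box': [313.4, 153.5, 335.6, 165.5], 'score': 0.73}]
```

View pics/rack1.png

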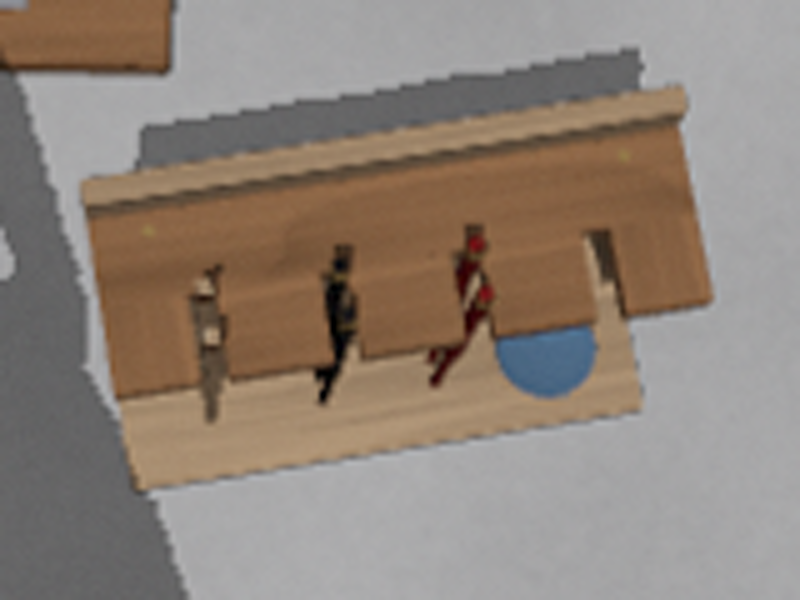

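The crop shows the free slot on the board's upper face: mouth corners at crop (597,326) and (622,318), inner end at (585,234) and (610,230), board front corners at (118,398) and (713,300), and the dish below it at (547,360). The rack's front faces the robot.

```bash
cat > r.py <<'E'
from h import *
np.set_printoptions(precision=4,suppress=True)
p=get_image('top')
f=lambda u,v:atz(p,(215+(u+.5)/5-.5,85+(v+.5)/5-.5),.205)
a,b=f(609.5,322),f(597.5,232); l,r=f(118,398),f(713,300)
print('mouth',a,'inner',b,'depth',np.linalg.norm(a-b),'width',np.linalg.norm(l-r))
yv=(l-r)/np.linalg.norm(l-r); xv=np.array([yv[1],-yv[0],0]); yaw=np.degrees(np.arctan2(xv[1],xv[0]))
print('slot y in rack',(a-(l+r)/2)@yv,(b-(l+r)/2)@yv,'yaw',yaw)
mid=(l+r)/2; o=mid+xv*.026-yv*.099; print('dish origin est from corners',o,' from slot',(a+xv*.026+b-xv*.019)/2)
E
python3 r.py
```

```text
mouth [ 0.5787 -0.2126  0.205 ] inner [ 0.6243 -0.2071  0.205 ] depth 0.04591978493535171 width 0.2972698326599834
slot y in rack -0.09629753352433312 -0.09913102243322038 yaw 10.42920563505682
dish origin est from corners [ 0.6071 -0.2101  0.205 ]  from slot [ 0.6049 -0.2092  0.205 ]
```

{"method": "step_arm", "body": {"moves": [{"delta_rot":[0,0,0],"linear":[0.001,-0.015,0],"claw":-1},{"delta_rot":[0,0,0],"linear":[0.003,-0.045,0],"claw":-1},{"delta_rot":[0,0,-1],"linear":[0.006,-0.085,0],"claw":-1},{"delta_rot":[0,0,-1],"linear":[0.01,-0.13,0],"claw":-1},{"delta_rot":[0,0,-2],"linear":[0.014,-0.18,0],"claw":-1},{"delta_rot":[0,0,-2],"linear":[0.018,-0.23,0],"claw":-1},{"delta_rot":[0,0,-3],"linear":[0.022,-0.28,0],"claw":-1},{"delta_rot":[0,0,-3],"linear":[0.026,-0.325,0],"claw":-1},{"delta_rot":[0,0,-3],"linear":[0.029,-0.36,0],"claw":-1},{"delta_rot":[0,0,-3],"linear":[0.03,-0.385,0],"claw":-1}]}}

```text
clock: 12.35
tcp_pos: [0.4733, -0.1445, 0.3673]
ee_rot: [-0.0, -0.08, 0.997, -0.0]
ft_force: [1.0, 0.4, -2.1]
opening: 0.0183
finger_force: 58.7
```

{"method": "step_arm", "body": {"moves": [{"delta_rot":[0,0,0],"linear":[0,-0.015,0.005],"claw":-1},{"delta_rot":[0,0,0],"linear":[0,-0.04,0.015],"claw":-1},{"delta_rot":[0,0,0],"linear":[0,-0.065,0.03],"claw":-1},{"delta_rot":[0,0,0],"linear":[0,-0.082,0.045],"claw":-1},{"delta_rot":[0,0,0],"linear":[0,-0.09,0.055],"claw":-1},{"delta_rot":[0,0,0],"linear":[0,-0.09,0.06],"claw":-1},{"delta_rot":[0,0,0],"linear":[0,-0.09,0.06],"claw":-1}]}}

```text
clock: 13.22
tcp_pos: [0.4885, -0.2302, 0.307]
ee_rot: [-0.0, -0.081, 0.997, 0.0]
ft_force: [-0.0, 0.5, -2.0]
opening: 0.019
finger_force: 58.7
```

```bash
python3 - <<'E'
from h import *
np.set_printoptions(precision=4,suppress=True)
p={n:get_image(n) for n in('scene','top','wrist')}
T={}
for t in('strainer','strainer_grip','strainer_bowl'):
    q=[(n,pinpoint(p[n],t)) for n in p]
    for n,r in q: print(t,n,[(x['score'],x['position']) for x in r[:1]])
    rs=[ray(p[n],r[0]['position']) for n,r in q if r and r[0]['score']>.5]
    if len(rs)>1: print('  tri',tri(rs))
x,r=tool(); print(x,r.as_matrix(),sense()['clock'],sense()['finger_force'])
save(p['wrist'],'w3')
o=np.array([.606,-.2095]); a=np.radians(9.5)
for k in(-.026,.019):
    X=o+k*np.array([np.cos(a),np.sin(a)]); print('pred slot',k,proj(p['wrist'],[*X,.205]))
E
```

```text
strainer scene [(0.98, [165.4, 142.0])]
strainer top [(0.64, [348.1, 181.3])]
strainer wrist [(0.4, [115.1, 83.0])]
  tri [ 0.4912 -0.2301  0.2482]
strainer_grip scene [(0.87, [160.2, 120.5])]
strainer_grip top [(0.63, [353.5, 179.8])]
strainer_grip wrist [(0.82, [257.3, 248.3])]
  tri [ 0.4834 -0.2292  0.3189]
strainer_bowl scene [(0.87, [174.6, 180.8])]
strainer_bowl top [(0.61, [334.3, 183.4])]
strainer_bowl wrist [(0.89, [258.9, 183.1])]
  tri [ 0.5101 -0.2258  0.1024]
[ 0.4886 -0.2309  0.3074] [[-0.9869 -0.1614  0.0001]
 [-0.1614  0.9869 -0.0001]
 [-0.0001 -0.0001 -1.    ]] 13.825 58.706520795822144
pred slot -0.026 [257.7475 279.2061]
pred slot 0.019 [257.7886 316.0492]
```

View pics/w3.png

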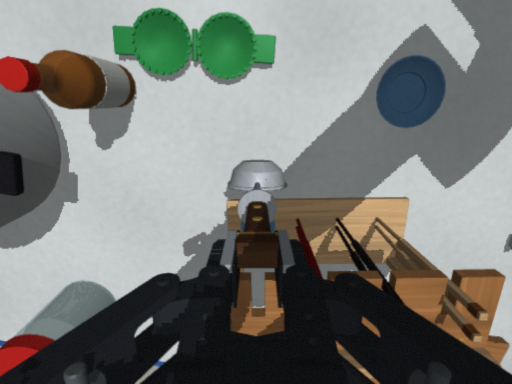

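The wrist view shows the slot straight ahead, between the fingers at about columns 250–266, rows 270–310. The strainer hangs in line with it at column 257, and the red chopsticks are to the right. I'll zoom in for the lateral offset.

```bash
python3 - <<'E'
import cv2
c=cv2.imread('pics/w3.png')[230:335,200:320]; cv2.imwrite('pics/w3c.png',cv2.resize(c,None,fx=5,fy=5,interpolation=cv2.INTER_CUBIC))
E
```

```text
(no output)
```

View pics/w3c.png

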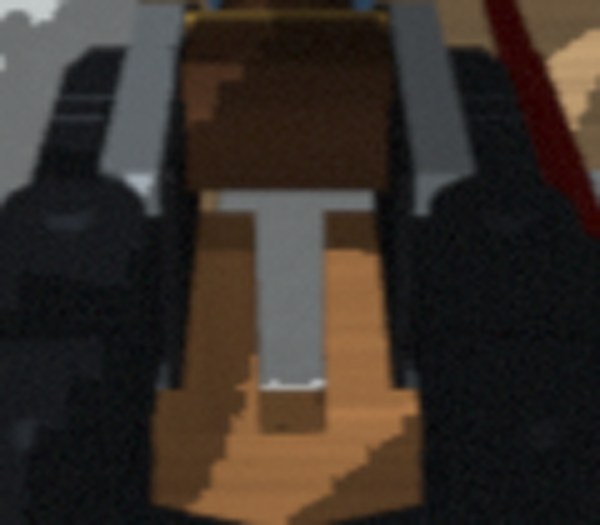

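```bash
python3 - <<'E'
from h import *
np.set_printoptions(precision=4,suppress=True)
p=get_image('wrist'); x,r=tool(); M=r.as_matrix()
f=lambda u,v,z:M.T@(atz(p,(200+(u+.5)/5-.5,230+(v+.5)/5-.5),z)-x)
print('cam in tool',M.T@(np.array(p['pose'])[:3,3]-x))
for n,c in dict(mouthL=(256,248),mouthR=(324,248),inL=(260,432),inR=(325,432)).items(): print(n,f(*c,.205))
print('block',f(185,188,.334),f(387,188,.334))
b=pinpoint(p,'strainer_bowl')[0]['position']; print('bowl',M.T@(atz(p,b,.102)-x))
E
```

```text
cam in tool [ 0.0772  0.0006 -0.1424]
mouthL [-0.0924 -0.0053  0.1023]
mouthR [-0.0924  0.0083  0.1023]
inL [-0.1372 -0.0047  0.1023]
inR [-0.1372  0.0089  0.1023]
block [ 0.0035 -0.0088 -0.0267] [ 0.0035  0.01   -0.0267]Traceback (most recent call last):
  File "<stdin>", line 8, in <module>
IndexError: list index out of range
```

{"method": "step_arm", "body": {"moves": [{"delta_rot":[0,0,0],"linear":[-0.005,0.001,0],"claw":-1},{"delta_rot":[0,0,0],"linear":[-0.015,0.001,0],"claw":-1},{"delta_rot":[0,0,0],"linear":[-0.03,0.001,0.005],"claw":-1},{"delta_rot":[0,0,0],"linear":[-0.048,0.001,0.01],"claw":-1},{"delta_rot":[0,0,0],"linear":[-0.066,0.001,0.014],"claw":-1},{"delta_rot":[0,0,0],"linear":[-0.084,0.001,0.015],"claw":-1},{"delta_rot":[0,0,0],"linear":[-0.1,0.001,0.015],"claw":-1},{"delta_rot":[0,0,0],"linear":[-0.112,0.001,0.015],"claw":-1},{"delta_rot":[0,0,0],"linear":[-0.118,0.001,0.015],"claw":-1},{"delta_rot":[0,0,0],"linear":[-0.118,0.001,0.015],"claw":-1}]}}

```text
clock: 15.18
tcp_pos: [0.6051, -0.2107, 0.292]
ee_rot: [-0.0, -0.081, 0.997, 0.0]
ft_force: [-0.4, 0.5, -1.7]
opening: 0.0187
finger_force: 58.7
```

```bash
python3 - <<'E'
from h import *
np.set_printoptions(precision=4,suppress=True)
p={n:get_image(n) for n in('scene','top')}
for t in('strainer','strainer_grip','strainer_bowl'):
    q=[(n,pinpoint(p[n],t)) for n in p]
    for n,r in q: print(t,n,[(x['score'],x['position']) for x in r[:1]])
    rs=[ray(p[n],r[0]['position']) for n,r in q if r and r[0]['score']>.4]
    if len(rs)>1: print('  tri',tri(rs))
s=sense(); print(s['tcp_pos'],s['ft_force'],s['clock'])
a,b=[cv2.resize(p[n]['frame'][v:v+100,u:u+75,::-1],None,fx=5,fy=5,interpolation=cv2.INTER_CUBIC) for n,u,v in(('scene',150,110),('top',300,100))]
cv2.imwrite('pics/in.png',np.hstack([a,b]))
E
```

```text
strainer scene [(0.86, [175.9, 183.5])]
strainer top [(0.64, [338.5, 125.4])]
  tri [ 0.6269 -0.2078  0.2447]
strainer_grip scene [(0.71, [171.5, 156.5])]
strainer_grip top [(0.72, [342.9, 126.9])]
  tri [ 0.6019 -0.2049  0.3173]
strainer_bowl scene [(0.68, [254.3, 203.2])]
strainer_bowl top [(0.71, [326.3, 142.8])]
  tri [ 0.6263 -0.1047  0.159 ]
[ 0.6047 -0.211   0.2925] [ 0.2861 -0.2824 -1.685 ] 15.575
```

View pics/in.png

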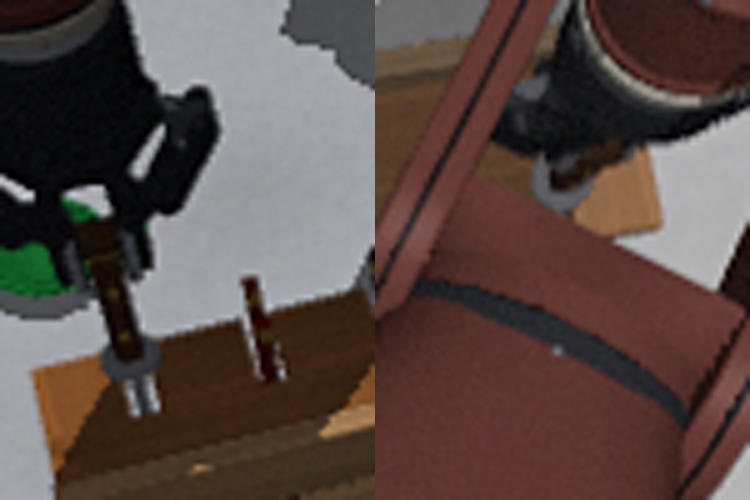

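The left half of the picture shows the shank in the slot below the collar at (130,360), with the collar still above the board and the red chopsticks well clear. I'll lower it now.

{"method": "step_arm", "body": {"moves": [{"delta_rot":[0,0,0],"linear":[0,0,0.005],"claw":-1},{"delta_rot":[0,0,0],"linear":[0,0,0.01],"claw":-1},{"delta_rot":[0,0,0],"linear":[0,0,0.014],"claw":-1},{"delta_rot":[0,0,0],"linear":[0,0,0.017],"claw":-1},{"delta_rot":[0,0,0],"linear":[0,0,0.018],"claw":-1},{"delta_rot":[0,0,0],"linear":[0,0,0.018],"claw":-1}]}}

```text
clock: 16.32
tcp_pos: [0.6049, -0.2108, 0.2743]
ee_rot: [0.0, -0.081, 0.997, -0.0]
ft_force: [-0.0, 0.1, -1.7]
opening: 0.0184
finger_force: 58.7
```

{"method": "step_arm", "body": {"moves": [{"delta_rot":[0,0,0],"linear":[0,0,0.001],"claw":-1},{"delta_rot":[0,0,0],"linear":[0,0,0.002],"claw":-1},{"delta_rot":[0,0,0],"linear":[0,0,0.002],"claw":-1}]}}

```text
clock: 16.7
tcp_pos: [0.6049, -0.2109, 0.2723]
ee_rot: [-0.0, -0.081, 0.997, 0.0]
ft_force: [-0.0, -0.4, -2.2]
opening: 0.0184
finger_force: 58.7
```

{"method": "step_arm", "body": {"moves": [{"delta_rot":[0,0,0],"linear":[0,0,0.001],"claw":-1},{"delta_rot":[0,0,0],"linear":[0,0,0.002],"claw":-1},{"delta_rot":[0,0,0],"linear":[0,0,0.002],"claw":-1}]}}

```text
clock: 17.08
tcp_pos: [0.6054, -0.2109, 0.2717]
ee_rot: [0.001, -0.081, 0.997, -0.0]
ft_force: [-0.5, 0.9, 5.6]
opening: 0.0183
finger_force: 59.5
```

{"method": "step_arm", "body": {"moves": [{"delta_rot":[0,0,0],"linear":[0,0,0.001],"claw":-1},{"delta_rot":[0,0,0],"linear":[0,0,0.001],"claw":-1}]}}

```text
clock: 17.32
tcp_pos: [0.6057, -0.211, 0.2716]
ee_rot: [0.001, -0.081, 0.997, -0.001]
ft_force: [-1.7, 1.4, 8.7]
opening: 0.0187
finger_force: 60.0
```

The upward force has come on at about the right height (collar near z 0.206). I'll check the pose before letting go.

```bash
python3 - <<'E'
from h import *
np.set_printoptions(precision=4,suppress=True)
o=np.array([.6055,-.2095,0]); a=np.radians(9.5); xv=np.array([np.cos(a),np.sin(a),0]); yv=np.array([-xv[1],xv[0],0])
p=get_image('scene')
for t,z in(('strainer',.206),('strainer_grip',.29),('strainer_bowl',.065)):
    for r in pinpoint(p,t)[:1]:
        X=atz(p,r['position'],z); print(t,r['score'],r['position'],X,'dish',(X-o)@xv,(X-o)@yv)
x,_=tool(); print((x-o)@xv,(x-o)@yv)
E
```

```text
strainer 0.86 [177.6, 185.3] [ 0.6045 -0.2064  0.206 ] dish -0.0004345851856301615 0.0031786449589754698
strainer_grip 0.97 [171.4, 162.4] [ 0.5972 -0.2076  0.29  ] dish -0.007824399686958954 0.003274284999277173
strainer_bowl 0.87 [188.4, 222.8] [ 0.6332 -0.1996  0.065 ] dish 0.028923970423218034 0.00520744292957485
-3.63900307938122e-05 -0.0015245081175770643
```

{"method": "step_arm", "body": {"moves": [{"delta_rot":[0,0,0],"linear":[0,0,-0.002],"claw":-1},{"delta_rot":[0,0,0],"linear":[0,0,-0.002],"claw":-1}]}}

```text
clock: 17.77
tcp_pos: [0.6052, -0.2109, 0.2718]
ee_rot: [0.0, -0.081, 0.997, -0.0]
ft_force: [0.7, 1.4, 4.4]
opening: 0.0186
finger_force: 59.4
```

{"method": "step_arm", "body": {"moves": [{"delta_rot":[0,0,0],"linear":[0,0,0],"claw":-0.56},{"delta_rot":[0,0,0],"linear":[0,0,0],"claw":-0.55},{"delta_rot":[0,0,0],"linear":[0,0,0],"claw":-0.545},{"delta_rot":[0,0,0],"linear":[0,0,0],"claw":-0.54},{"delta_rot":[0,0,0],"linear":[0,0,0],"claw":-0.535},{"delta_rot":[0,0,0],"linear":[0,0,0],"claw":-0.53},{"delta_rot":[0,0,0],"linear":[0,0,0],"claw":-0.52},{"delta_rot":[0,0,0],"linear":[0,0,0],"claw":-0.5},{"delta_rot":[0,0,0],"linear":[0,0,0],"claw":-0.4},{"delta_rot":[0,0,0],"linear":[0,0,0],"claw":-0.2}]}}

```text
clock: 19.02
tcp_pos: [0.6049, -0.2108, 0.2712]
ee_rot: [-0.0, -0.081, 0.997, 0.0]
ft_force: [-0.8, -0.3, -0.5]
opening: 0.0345
finger_force: 0.0
```

{"method": "step_arm", "body": {"moves": [{"delta_rot":[0,0,0],"linear":[0,0,0],"claw":0.1},{"delta_rot":[0,0,0],"linear":[0,0,0],"claw":0.1},{"delta_rot":[0,0,0],"linear":[0,0,-0.01],"claw":0.1},{"delta_rot":[0,0,0],"linear":[0,0,-0.03],"claw":0.1},{"delta_rot":[0,0,0],"linear":[0,0,-0.06],"claw":0.1},{"delta_rot":[0,0,0],"linear":[0,0,-0.1],"claw":0.1},{"delta_rot":[0,0,0],"linear":[0.04,0,-0.14],"claw":0.1},{"delta_rot":[0,0,0],"linear":[0.09,0,-0.15],"claw":0.1},{"delta_rot":[0,0,0],"linear":[0.12,0,-0.15],"claw":0.1},{"delta_rot":[0,0,0],"linear":[0.12,0,-0.15],"claw":0.1}]}}

```text
clock: 20.27
tcp_pos: [0.4854, -0.2307, 0.4244]
ee_rot: [0.002, -0.08, 0.997, -0.001]
ft_force: [1.1, -0.7, 0.9]
opening: 0.0471
finger_force: 0.0
```

```bash
python3 - <<'E'
from h import *
np.set_printoptions(precision=4,suppress=True)
o=np.array([.6055,-.2095,0]); a=np.radians(9.5); xv=np.array([np.cos(a),np.sin(a),0]); yv=np.array([-xv[1],xv[0],0])
p=get_image('scene')
for t,z in(('strainer',.205),('strainer_grip',.29),('strainer_bowl',.065)):
    for r in pinpoint(p,t)[:1]:
        X=atz(p,r['position'],z); print(t,r['score'],r['position'],X,'dish',(X-o)@xv,(X-o)@yv)
cv2.imwrite('pics/end.png',cv2.resize(p['frame'][90:270,130:370,::-1],None,fx=3,fy=3,interpolation=cv2.INTER_CUBIC))
E
```

```text
strainer 0.85 [176.0, 185.9] [ 0.6051 -0.2106  0.205 ] dish -0.0005344957223911958 -0.0010732036220839675
strainer_grip 0.65 [171.4, 161.9] [ 0.5957 -0.2075  0.29  ] dish -0.009343078307282959 0.003546310590524591
strainer_bowl 0.66 [185.5, 220.4] [ 0.6243 -0.2074  0.065 ] dish 0.018896791057442866 -0.0009825832588895621
```

View pics/end.png

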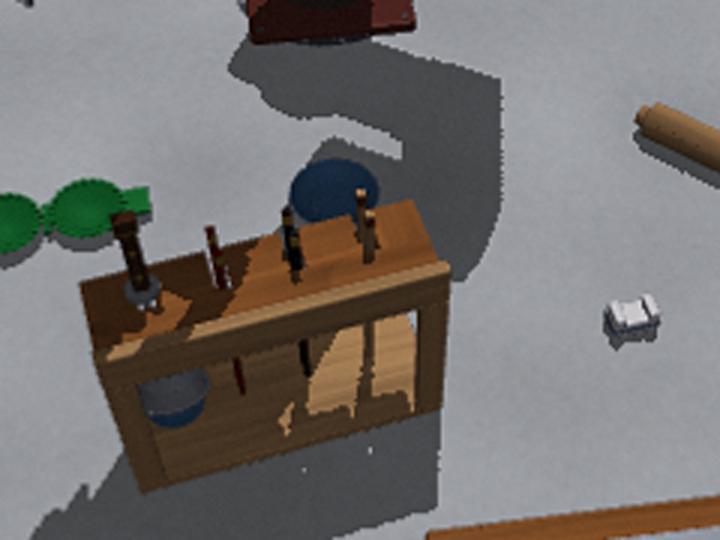

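The picture shows the strainer hanging in the free slot: collar on the board at crop (142,293), bowl above the dish at (175,395), the arm withdrawn. I'll wait for the sway to die down and check the tilt again.

{"method": "step_arm", "body": {"moves": [{"delta_rot":[0,0,0],"linear":[0,0,0],"claw":0.1},{"delta_rot":[0,0,0],"linear":[0,0,0],"claw":0.1},{"delta_rot":[0,0,0],"linear":[0,0,0],"claw":0.1},{"delta_rot":[0,0,0],"linear":[0,0,0],"claw":0.1},{"delta_rot":[0,0,0],"linear":[0,0,0],"claw":0.1},{"delta_rot":[0,0,0],"linear":[0,0,0],"claw":0.1},{"delta_rot":[0,0,0],"linear":[0,0,0],"claw":0.1},{"delta_rot":[0,0,0],"linear":[0,0,0],"claw":0.1}]}}

```text
clock: 21.48
tcp_pos: [0.4865, -0.2302, 0.4213]
ee_rot: [0.0, -0.081, 0.997, -0.0]
ft_force: [1.0, 0.7, 0.3]
opening: 0.0469
finger_force: 0.0
```

```bash
python3 - <<'E'
from h import *
from scipy.optimize import least_squares
np.set_printoptions(precision=4,suppress=True)
o=np.array([.6055,-.2095,0]); a=np.radians(9.5); xv=np.array([np.cos(a),np.sin(a),0]); yv=np.array([-xv[1],xv[0],0]); zv=np.array([0,0,1.])
def pts(q):  # collar x,y,  tilt about yv, tilt about xv
    Rm=R.from_rotvec(q[2]*yv+q[3]*xv).as_matrix()
    c=o+q[0]*xv+q[1]*yv+.205*zv
    return c,c+Rm@(.084*zv),c+Rm@(-.141*zv+.005*xv)
for i in range(4):
    p=get_image('scene'); U=[pinpoint(p,t) for t in('strainer','strainer_grip','strainer_bowl')]
    if not all(U): continue
    f=lambda q:np.concatenate([proj(p,X)-u[0]['position'] for X,u in zip(pts(q),U)])
    s=least_squares(f,[0,0,0,0]); print(s.x,'res',s.fun)
print(sense()['clock'])
E
```

```text
[ 0.003   0.0026 -0.0802 -0.0122] res [-1.4206 -0.4609  0.8338  0.2888  0.5851  0.1725]
[-0.0007  0.0027 -0.0565 -0.0021] res [ 0.3557  0.6914 -0.208  -0.4221 -0.1473 -0.2694]
[-0.0005  0.0004 -0.0103 -0.0255] res [ 0.0773 -0.9318 -0.0472  0.5625 -0.0297  0.3692]
[ 0.008   0.0002 -0.0122  0.0046] res [-0.7673  0.5858  0.4497 -0.3497  0.3166 -0.2357]
22.275
```

The strainer hangs within about 0.08 rad of vertical, on the slot's centre line and well in from the front edge, so I'm handing in.

```bash
python3 -c "
from workcell import hand_in; print(hand_in())"
```

```text
the job is handed in; nothing more can be done
None
```

The strainer hangs by its collar in the free slot over the drip dish, measured within about 5° of vertical. The arm is clear, and the job was handed in at about 22 s of the 61 s allowed; the hand-in gave no verdict.

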